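Set out the cash-office desk for stamping paperwork

ROBOT

A 6-joint arm with a two-finger parallel gripper is mounted at the origin on the work surface. World frame = base frame: x ahead of the robot, y to its left, z up, the work surface at z = 0. Lengths are in mm, angles in rad, forces in N, time in s.
With the tool pointing down it reaches from about 350 to 800 mm from the base axis. Payload 7.3 kg.
Tool frame: the origin (TCP) lies on the mounting face of the last link; the fingertips stand 173 mm ahead of it and the grasp point (between the pads) lies 155 mm ahead of it (bot.tip_extent is the distance from the TCP to the fingertips, in mm); z points along the fingers, x is the direction in which the jaws open and shut, and the axes are right-handed (so a half turn about z gives the same grasp; the last joint's range is limited). The gripper opens to 85 mm and grips with 20 to 120 N. Pads are 22 mm wide; open, the fingers measure 114 mm over their backs; the gripper's body (76 mm by 85 mm) begins 54 mm behind the grasp point. The pads swing forward as they close: fully open they stand 13 mm farther back than shut.
Start: joints at [1.104, 0.342, 1.524, -0, 1.275, -0.146], TCP at [165.524, 498.226, 404.722] pointing down, gripper open.
Joint ranges: [-2.53, 2.53], [-0.77, 2.02], [0.04, 2.7], [-1, 4.14], [0.28, 2.66], [-3.11, 3.11]. Speed limits (rad/s): [2.57, 2.57, 3.14, 3.14, 3.14, 3.14].

INTERFACE

Orientations are given as a 3x3 rotation matrix whose columns are the frame's x, y, z axes.
In Python, from station import bot, snapshot, calibration gives the robot as it stands. The module is installed in compiled form; this text tells all that it offers.
- The arm moves only by the tool jog_arm, never from a script. Its argument "steps" is one flat list of numbers, 7 for each row, row after row: the shift along the world's x, y, z in cm, then the turn, a rotation vector about the world's x, y, z in degrees, then the closure, from 0 (fully open) to 1 (shut). A call has 1 to 20 rows; each row is the pose to reach, as a shift and turn from the pose commanded when the call began; what a row does not reach only later rows make up. A row lasts 1/12 s, in which the tool goes at most 41.7 mm and 7.16 degrees, less where a joint would pass 70% of its speed; a pose out of reach is approached as far as the arm can. A call with a gripper value outside its range is refused whole. The fingers move at their own pace and stop on an object; "newtons" is the grip in N (left out, the last holds). Time passes only in rows, so rows that repeat a pose let the fingers close. It gives the time, the measured TCP pose, the force and the opening at its end, in the units of the state.
- bot.observe(): the state, without advancing time (a new reading comes with each control period).
- snapshot(name): name is "scene" or "top"; returns the picture (480x640x3 uint8, blue, green, red); there is no depth.
- calibration(name): a dict with "fovy" (degrees; the focal length in pixels is half the picture's height over the tangent of half this angle, whatever the lens; pixels are square), "cx", "cy" (the principal point, pixels), "k1" (the pictures are not rectified: a ray, as slopes to the right and down, at radius r is drawn at 1 + k1 r^2 times it, then the intrinsics apply), "rvec" (rotation vector, rad) and "tvec" (3), from world to camera coordinates, as OpenCV has them. Camera axes: x right, y down, z forward; pixel columns grow to the right and rows downward; lengths in mm; the calibration is good to about 2 mm. A picture is of the moment at which its call begins. calibration takes no time and is no camera call.
- bot.sign_off(): hands the job in, once; it reports no verdict.
The state is a dict: "clock": time; "qpos": joint angles; "qvel": joint speeds; "joint_efforts": joint torques, N m; "position": TCP position; "ee_rot": TCP orientation; "contact_force": force on the tool from outside, world axes, zero at the start; "ft_torque": the same for the moment, N m; "width": finger opening in mm.
Only numpy, scipy, OpenCV 4.12 (cv2) and the standard library are available. Lean on these libraries where they do the work, as an engineer would, in place of code of your own. Each camera call takes 0.05 s, during which the arm holds its last target.

TASK

Set out the cash-office desk: lay the closed ink-pad tin flat, midway between the middles of the calculator and the card terminal, and stand the stamp upright on the middle of the tin's lid. Stand the paper-clip pot centred next to the tin's hinged long side, leaving a gap of about 3 cm, and stand the stapler on its base behind the calculator (beyond its display), centred on it and parallel to its back edge, leaving a gap of about 3 cm. Leave the mug, the note box and the pen cup where they are.

Things in the scene. Friction and masses are not known exactly. Their poses are not given: they have to be found in the camera images.
- calculator: Grey desk calculator, fixed to the desk: 150 (x) by 95 (y) mm, 16 mm high, 22 mm at the display. Origin at the centre of its underside, on the desk. Its x axis points to its back edge, the end with the dark display strip, and roughly away from the robot; its key end faces the robot. z up.
- terminal: Black card-payment terminal with a square screen and 12 grey keys, fixed to the desk: 165 (x) by 78 (y) mm, 20 mm high. Origin at the centre of its underside. x points to its screen end, roughly away from the robot. Its middle is 300 mm from the calculator's, along the calculator's y axis, to its left or to its right.
- ink_pad: Closed silvery metal ink-pad tin, loose, about 0.16 kg, flat on the desk: 58 mm (x) by 90 mm (y), 18 mm high, flat lid. Origin at the centre of its underside. x points to the long side with two black hinge barrels (each 28 mm long), roughly away from the robot at the start; the other long side has one black thumb tab in its middle. Barrels and tab stand out 3 to 5 mm; ignore them when gripping.
- stamp: Hand rubber stamp, about 0.07 kg, standing upright: oblong wooden foot 34 (x) by 52 (y) mm, 18 mm high, with a round dark wooden handle up its middle, 70 mm to the top; the handle is 24 to 25 mm in diameter between 40 and 62 mm up. Origin at the centre of its underside.
- stapler: Black desk stapler, loose, about 0.2 kg, standing on its base: base 120 (x, its length) by 36 (y) by 10 mm high, upper arm 112 mm long and 28 mm wide from 30 to 52 mm up, 52 mm high in all. Origin at the centre of its underside. x runs along its length. Starts with its length roughly left-right.
- clip_pot: Round paper-clip pot, loose, about 0.09 kg: grey cylinder 52 mm in diameter with a black rim 54 mm in diameter at the top (36 to 42 mm up), a closed top with paper clips showing, 43 mm high. Origin at the centre of its underside.
- mug: White mug, 80 mm in diameter, 92 mm high, handle at its +y side; bystander, to be left alone. Origin at the centre of its underside.
- note_box: Square black open box, 96 by 96 mm, 40 mm high, full of white note paper; bystander, to be left alone. Origin at the centre of its underside.
- pen_cup: Round dark steel cup 70 mm in diameter, 85 mm high, with pens rising to 145 mm; bystander, to be left alone. Origin at the centre of its underside.
There are look-alikes about, which are no part of the job. Leave any blue or orange look-alike of the clip_pot alone.

How it is judged (in metres and radians):
At the end, for the whole second after the job is handed in: Upright, released, at rest: tin flat on the desk midway between calculator and terminal (13 mm along, 15 mm across); stamp on its lid (12 mm); pot at its hinge side (gap 17 to 47 mm, 15 mm sideways); stapler behind calculator (gap 16 to 46 mm, 15 mm sideways, parallel within 0.25 rad) (x of ink_pad in the frame of calculator between -0.015 and 0.015 m and horizontal distance between ink_pad and calculator below 0.163 m and horizontal distance between ink_pad and terminal below 0.163 m and height (world z) of each of ink_pad, stapler, clip_pot below 0.004 m and angle between ink_pad's own z axis and vertical below 0.08 rad and horizontal distance between stamp and ink_pad below 0.012 m and z of stamp in the frame of ink_pad between 0.0145 and 0.022 m and angle between each of stamp, stapler, clip_pot's own z axis and vertical below 0.1 rad and x of stapler in the frame of calculator between 0.109 and 0.139 m and y of stapler in the frame of calculator between -0.015 and 0.015 m and angle between the x axis of stapler and the y axis of calculator, either way round below 0.25 rad and x of clip_pot in the frame of ink_pad between 0.072 and 0.102 m and y of clip_pot in the frame of ink_pad between -0.015 and 0.015 m and linear speed of each of ink_pad, stamp, stapler, clip_pot below 0.01 m/s and angular speed of each of ink_pad, stamp, stapler, clip_pot below 0.1 rad/s); the robot touches nothing.
It fails at once if the mug, the note box or the pen cup was moved more than 15 mm (distance of any of mug, note_box, pen_cup from where it was at the start of the episode above 0.015 m).
It also fails if it takes over 106 s, if anything falls off the work surface, if the arm or the gripper's body presses on something with over 40 N, if the wrist force passes 120 N, or if a joint passes its speed limit or range.

## Working session

There is one attempt and no reset: what is moved stays moved. The work goes in short steps, Python scripts to look and compute and a tool call to move; the robot and the scene stay as the last step left them, time stands still between calls to the robot, and variables do not carry over. Pictures are saved under pics/ and viewed, and the job is handed in when it is done.

Besides the shell and the picture viewer there is one more tool, called after "Request:" by a JSON object that holds its "method" and its "body", one argument or row to a line. jog_arm: Moves the arm, as the interface text tells. Its arguments: {"type":"object","properties":{"steps":{"type":"array"},"newtons":{"type":"number"}},"required":["steps"]}

```bash
mkdir -p pics; python3 - <<'E'
from station import bot, snapshot, calibration
import cv2
for n in("scene","top"):
    cv2.imwrite(f"pics/{n}0.png",snapshot(n)); print(n,calibration(n))
print(bot.observe(),bot.tip_extent)
E
```

```text
scene {'fovy': 57.106567549918026, 'cx': 312.7267853180017, 'cy': 235.3278868326492, 'k1': -0.0071889243388585985, 'rvec': array([ 1.91823677,  1.79667062, -0.55941637]), 'tvec': array([  18.53197451, -452.16948896, 1295.68799255])}
top {'fovy': 45.86632609911278, 'cx': 330.81675074157585, 'cy': 234.47930974161784, 'k1': -0.05621039947205383, 'rvec': array([ 2.13823241, -2.19135207,  0.11861762]), 'tvec': array([ -46.623866  ,  601.79931581, 1360.14381878])}
{'clock': 0.1, 'qpos': array([ 1.10396527e+00,  3.42645582e-01,  1.52488421e+00,  4.47916583e-05,
        1.27541654e+00, -1.46003145e-01]), 'qvel': array([ 0.00149314, -0.00016667, -0.00412562,  0.00118723, -0.00083644,
        0.0023269 ]), 'joint_efforts': array([ 1.96925175e-03, -4.34443581e+01, -2.46491325e+01, -1.15890412e-04,
        4.63934761e-03, -1.41556509e-05]), 'position': array([165.48372662, 498.11903834, 404.11219053]), 'ee_rot': array([[ 3.15364310e-01,  9.48970459e-01, -6.47502642e-04],
       [ 9.48969744e-01, -3.15364883e-01, -1.18955017e-03],
       [-1.33304756e-03, -2.39318749e-04, -9.99999083e-01]]), 'contact_force': array([ 0.56665953, -0.06700355,  0.48733125]), 'ft_torque': array([-0.01929037, -0.01851716,  0.00958333]), 'width': 85.1729191632411} 173.4
```

View pics/scene0.png

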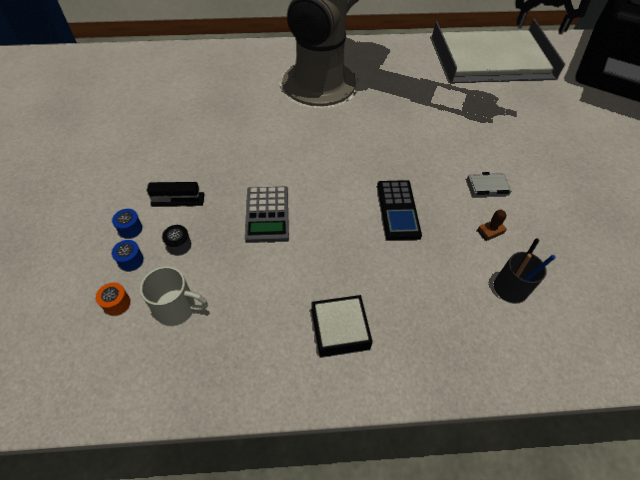

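View pics/top0.png

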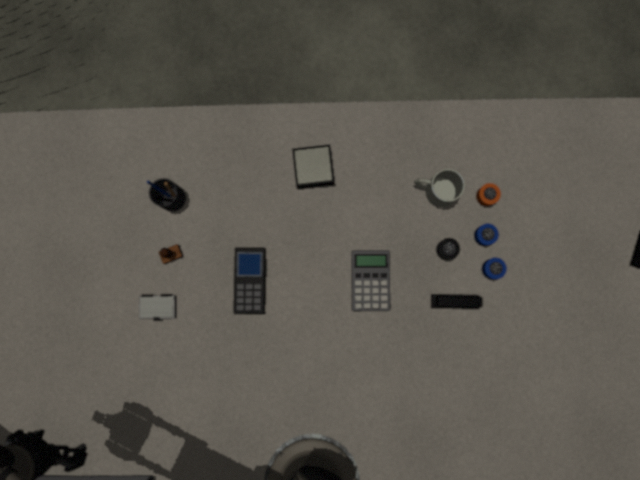

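Scene view: tin at (489,184), stamp (493,224), pen cup (518,277), terminal (399,210), calculator (267,213), stapler (175,194), grey/black pot (176,237), mug (167,296) and note box (341,325). The top view shows the same things. Candidates for the pot are the black/grey one at (176,237), the blue ones at (126,222) and (127,254), and the orange one at (113,298). I choose (176,237), which is (448,249) in top. The stapler, stamp and tin have no look-alikes, only dark neighbours (terminal and pen cup).

```bash
cat > h.py <<'E'
import numpy as np, cv2
from station import bot, snapshot, calibration
def K(c):
    f=240/np.tan(np.radians(c["fovy"])/2); return np.array([[f,0,c["cx"]],[0,f,c["cy"]],[0,0,1]]),np.array([c["k1"],0,0,0,0.])
def ray(n,uv):
    c=calibration(n);k,d=K(c);p=cv2.undistortPoints(np.array(uv,float).reshape(-1,1,2),k,d)[:,0]
    R=cv2.Rodrigues(c["rvec"])[0];o=-R.T@c["tvec"]
    return o,np.c_[p,np.ones(len(p))]@R
def onto(n,uv,z):
    o,d=ray(n,uv); return (o+d*((z-o[2])/d[:,2])[:,None])[:,:2]
def proj(n,P):
    c=calibration(n);k,d=K(c);return cv2.projectPoints(np.array(P,float).reshape(-1,1,3),c["rvec"],c["tvec"],k,d)[0][:,0]
def crop(n,img,x0,y0,w,h,s,name):
    cv2.imwrite(name,cv2.convertScaleAbs(cv2.resize(img[y0:y0+h,x0:x0+w],None,fx=s,fy=s,interpolation=cv2.INTER_CUBIC),alpha=1.7 if n=="top" else 1.2))
E
python3 - <<'E'
from h import *
t=cv2.imread("pics/top0.png");s=cv2.imread("pics/scene0.png")
A=cv2.convertScaleAbs
c1=cv2.resize(t[230:325,130:280],(780,494),interpolation=cv2.INTER_CUBIC)
cv2.imwrite("pics/tl.png",A(c1,alpha=1.8))
crop("top",t,340,160,180,160,4.4*0.85,"pics/tr.png")
crop("scene",s,440,160,130,150,4,"pics/sl.png")
crop("scene",s,90,160,210,160,3.7,"pics/sr.png")
E
```

```text
(no output)
```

View pics/tl.png

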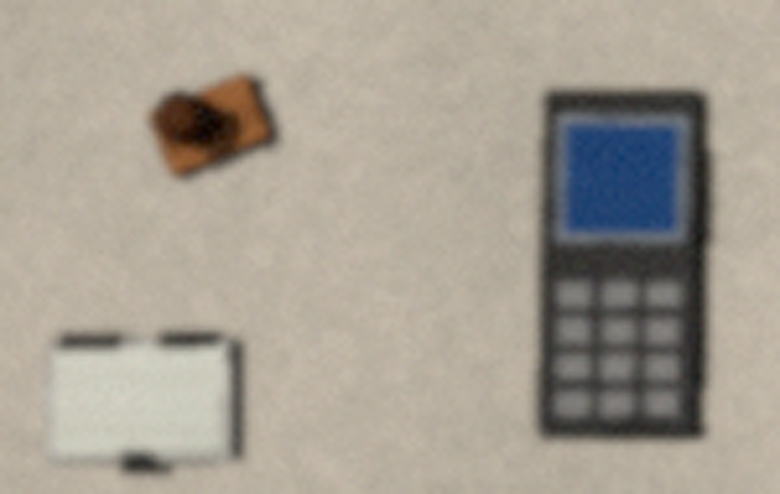

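View pics/tr.png

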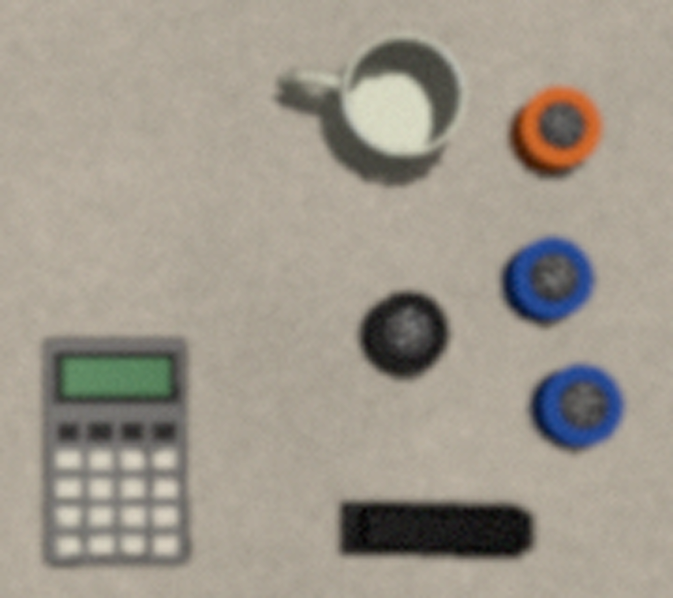

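View pics/sl.png

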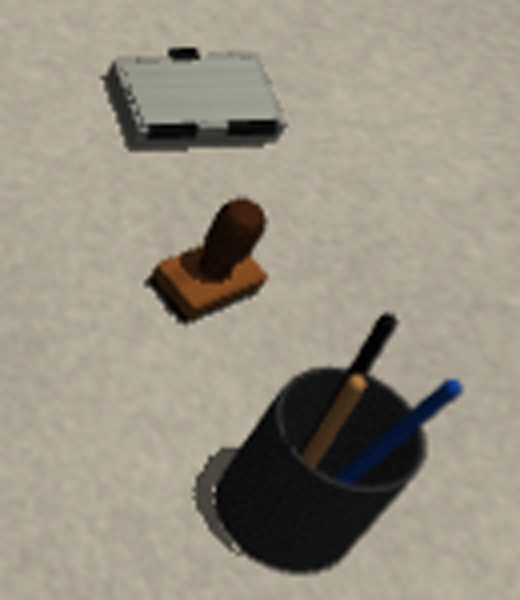

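View pics/sr.png

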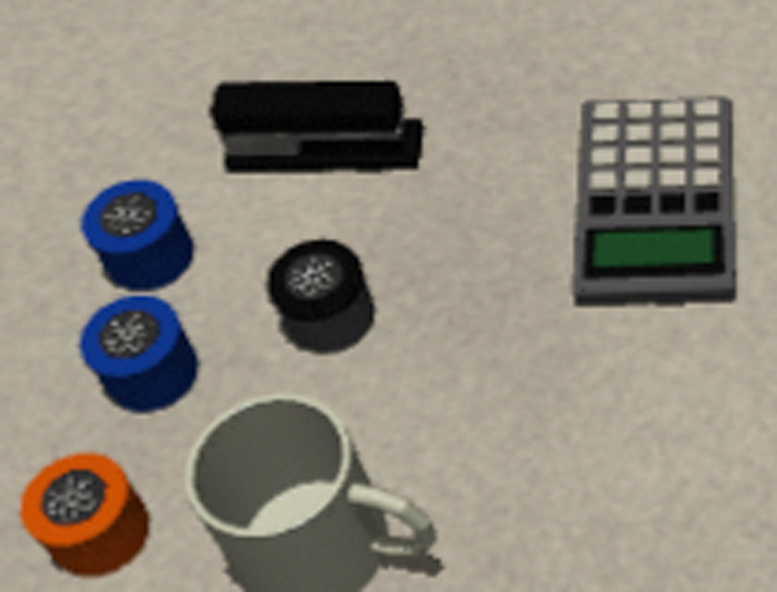

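```bash
cat > m.py <<'E'
from h import *
def tl(P,x0=130,y0=230,s=5.2): return (np.array(P,float)+.5)/s-.5+[x0,y0]
def tr(P): return tl(P,340,160,3.74)
def sl(P): return tl(P,440,160,4)
def sr(P): return tl(P,90,160,3.7)
def rect(n,P,z):
    q=onto(n,P,z); r=cv2.minAreaRect(q.astype(np.float32)); 
    e=(q[1]-q[0]); return np.round(q.mean(0),1),np.round([r[1]],1),"edge0-1 deg",np.round(np.degrees(np.arctan2(e[1],e[0])),1), np.round([np.linalg.norm(q[i]-q[(i+1)%len(q)]) for i in range(len(q))],1)
E
python3 - <<'E'
from m import *
t=cv2.imread("pics/top0.png")
print("term",rect("top",tl([(547,433),(549,93),(704,93),(702,433)]),20))
print("calc top",rect("top",tr([(45,565),(43,338),(187,338),(189,563)]),18))
print("calc scr",rect("scene",sr([(583,98),(574,300),(735,300),(733,98)]),18))
print("tin top",rect("top",tl([(50,458),(52,344),(229,344),(231,460)]),18))
print("tin scn",rect("scene",sl([(108,62),(137,132),(284,122),(262,54)]),18))
print("stamp foot scn",rect("scene",sl([(150,274),(187,308),(266,274),(228,245)]),18))
print("stamp foot top",rect("top",tl([(182,175),(152,118),(248,76),(272,130)]),18))
print("handle top",onto("top",tl([(182,113)]),66),onto("scene",sl([(241,216)]),66))
print("pot",onto("top",tr([(405,335)]),41),onto("scene",sr([(317,279)]),42))
print("stapler arm top",rect("top",tr([(358,553),(358,505),(532,505),(532,555)]),52))
print("stapler base end top",onto("top",tr([(341,503),(341,552)]),10))
print("stapler base scn",onto("scene",sr([(420,167),(226,170)]),0))
print("arm scn",onto("scene",sr([(400,84),(220,84),(212,113),(402,105)]),52))
print("mug",onto("top",tr([(403,97)]),92),"notebox",onto("top",[(313,166)],40),"pen",onto("top",[(168,195)],85),"blue",onto("top",tr([(550,280),(578,406)]),42))
E
```

```text
term (array([494.1, 140.6]), array([[ 74., 161.]]), 'edge0-1 deg', np.float64(-0.8), array([160.7,  74. , 160.6,  73.1]))
calc top (array([ 486.8, -156.7]), array([[ 95.4, 149.1]]), 'edge0-1 deg', np.float64(-1.1), array([149.1,  95.4, 147.9,  94.4]))
calc scr (array([ 494.5, -155.7]), array([[ 94.9, 158.5]]), 'edge0-1 deg', np.float64(-1.0), array([155.5,  93. , 155.6,  94.9]))
tin top (array([433.4, 372.3]), array([[87.2, 54.6]]), 'edge0-1 deg', np.float64(-0.6), array([53.8, 85. , 54.6, 86.6]))
tin scn (array([436.5, 371.6]), array([[55.7, 95.6]]), 'edge0-1 deg', np.float64(2.0), array([55.7, 89.1, 54.4, 95.6]))
stamp foot scn (array([569.5, 336.5]), array([[27.1, 58.4]]), 'edge0-1 deg', np.float64(29.9), array([27.4, 54.4, 25.7, 52.3]))
stamp foot top (array([564.2, 337.8]), array([[31.2, 50. ]]), 'edge0-1 deg', np.float64(28.0), array([31.3, 50. , 28.7, 47.9]))
handle top [[565.96320745 338.87066393]] [[566.04529057 338.74961955]]
pot [[ 556.41933396 -346.12854146]] [[ 562.89671224 -345.65072223]]
stapler arm top (array([ 429.8, -364. ]), array([[112.4,  31.9]]), 'edge0-1 deg', np.float64(-2.4), array([ 30.6, 112.4,  31.9, 112.1]))
stapler base end top [[ 448.54439445 -305.01386815]
 [ 416.36743633 -303.68015559]]
stapler base scn [[ 449.43108373 -304.32249717]
 [ 444.59073667 -424.88647388]]
arm scn [[ 426.56005415 -308.2208825 ]
 [ 420.07145809 -417.17131361]
 [ 443.31453482 -418.57927864]
 [ 443.68893133 -305.64516378]]
mug [[ 704.21337863 -341.49855022]] notebox [[771.50253476 -21.39254649]] pen [[699.43978011 326.17635533]] blue [[ 590.03184063 -443.05228314]
 [ 507.13610423 -457.00023961]]
```

The crops confirm that the chosen pot is grey with a black rim. Measured positions: tin (435,372) with yaw about 0, stamp (566,338.5), pot (559,-346), stapler (432,-364), calculator (490,-156.5), terminal (494,140.6). The tin goes first.

Request:
{"method": "jog_arm", "body": {
  "steps": [26.9,-12.6,-12,0,0,-72,0,26.9,-12.6,-12,0,0,-72,0,26.9,-12.6,-12,0,0,-72,0,26.9,-12.6,-12,0,0,-72,0,26.9,-12.6,-12,0,0,-72,0,26.9,-12.6,-12,0,0,-72,0,26.9,-12.6,-12,0,0,-72,0,26.9,-12.6,-12,0,0,-72,0,26.9,-12.6,-12,0,0,-72,0,26.9,-12.6,-12,0,0,-72,0,26.9,-12.6,-12,0,0,-72,0,26.9,-12.6,-12,0,0,-72,0,26.9,-12.6,-12,0,0,-72,0,26.9,-12.6,-12,0,0,-72,0],
  "newtons": 40
}}

```text
clock: 1.27
position: [434.2, 372.5, 284.9]
ee_rot: [[1.0, -0.003, 0.0], [-0.003, -1.0, 0.0], [0.0, -0.0, -1.0]]
contact_force: [-0.1, 0.2, 1.1]
width: 85.6
```

Request:
{"method": "jog_arm", "body": {
  "steps": [0,0,-4,0,0,0,0,0,0,-7.5,0,0,0,0,0,0,-7.5,0,0,0,0,0,0,-7.5,0,0,0,0]
}}

```text
clock: 1.6
position: [433.9, 372.2, 208.8]
ee_rot: [[1.0, -0.005, -0.003], [-0.005, -1.0, -0.002], [-0.003, 0.002, -1.0]]
contact_force: [0.2, 0.6, 1.1]
width: 85.4
```

```bash
python3 - <<'E'
from m import *
crop("scene",snapshot("scene"),400,90,160,150,4,"pics/a1.png")
E
```

```text
(no output)
```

View pics/a1.png

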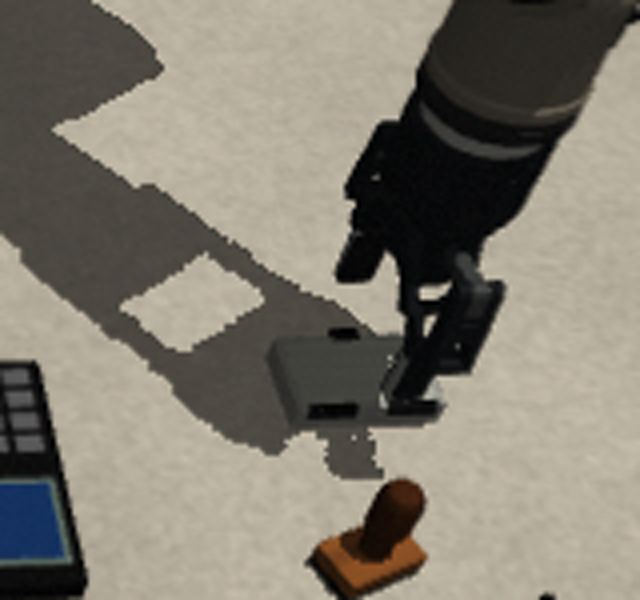

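The open jaws straddle the tin's long sides (tin at crop (350,370)). Now I lower and grip.

Request:
{"method": "jog_arm", "body": {
  "steps": [0,0,-2.5,0,0,0,0,0,0,-3.7,0,0,0,0,0,0,-3.7,0,0,0,0,0,0,-3.7,0,0,0,0.6,0,0,-3.7,0,0,0,0.6,0,0,-3.7,0,0,0,0.6,0,0,-3.7,0,0,0,0.6,0,0,-3.7,0,0,0,0.6,0,0,-3.7,0,0,0,0.6,0,0,-3.7,0,0,0,0.6,0,0,-3.7,0,0,0,0.6],
  "newtons": 50
}}

```text
clock: 2.57
position: [435.0, 372.6, 174.5]
ee_rot: [[1.0, -0.007, 0.002], [-0.007, -1.0, 0.002], [0.002, -0.002, -1.0]]
contact_force: [-0.7, -0.6, 6.6]
width: 56.6
```

Request:
{"method": "jog_arm", "body": {
  "steps": [0,0,2,0,0,0,0.6,0,0,5,0,0,0,0.6,0,0,8,0,0,0,0.6,0,0,8,0,0,0,0.6]
}}

```text
clock: 2.9
position: [435.9, 373.2, 259.1]
ee_rot: [[1.0, -0.006, 0.009], [-0.006, -1.0, 0.006], [0.009, -0.006, -1.0]]
contact_force: [1.5, 1.1, -0.2]
width: 57.0
```

```bash
python3 - <<'E'
from m import *
crop("scene",snapshot("scene"),400,70,160,150,4,"pics/a2.png")
E
```

```text
(no output)
```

View pics/a2.png

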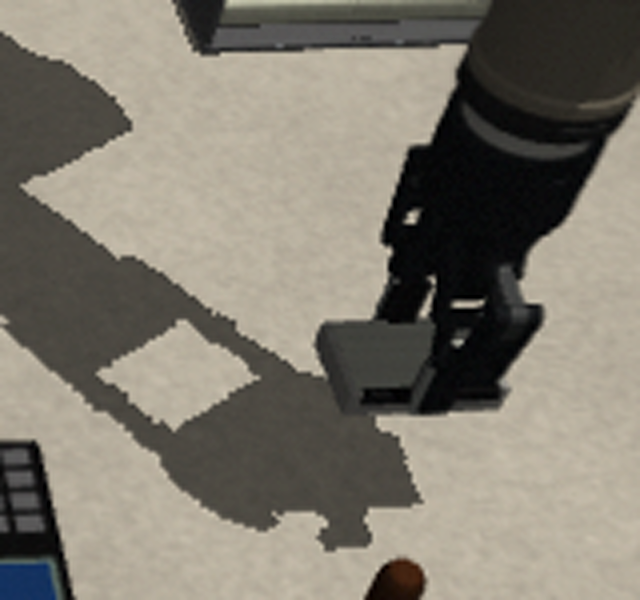

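The tin is held flat (crop (410,370)). Carrying it to the midpoint.

Request:
{"method": "jog_arm", "body": {
  "steps": [0.8,-3,0,0,0,-0.5,0.6,1.5,-6.5,0,0,0,-0.5,0.6,5.6,-38,0,0,0,-0.5,0.6,5.6,-38,0,0,0,-0.5,0.6,5.6,-38,0,0,0,-0.5,0.6,5.6,-38,0,0,0,-0.5,0.6,5.6,-38,0,0,0,-0.5,0.6,5.6,-38,0,0,0,-0.5,0.6,5.6,-38,0,0,0,-0.5,0.6,5.6,-38,0,0,0,-0.5,0.6,5.6,-38,0,0,0,-0.5,0.6,5.6,-38,0,0,0,-0.5,0.6,5.6,-38,0,0,0,-0.5,0.6,5.6,-38,-4,0,0,-0.5,0.6,5.6,-38,-6,0,0,-0.5,0.6,5.6,-38,-6,0,0,-0.5,0.6,5.6,-38,-6,0,0,-0.5,0.6]
}}

```text
clock: 4.37
position: [490.1, -6.5, 192.1]
ee_rot: [[1.0, -0.013, -0.003], [-0.013, -1.0, 0.001], [-0.003, -0.001, -1.0]]
contact_force: [0.5, 0.3, -1.6]
width: 56.8
```

```bash
python3 - <<'E'
from m import *
a=snapshot("top");cv2.imwrite("pics/t3.png",a)
b=snapshot("scene");cv2.imwrite("pics/s3.png",b)
crop("top",a,220,230,180,130,4.4,"pics/a3.png")
crop("scene",b,240,130,190,130,4,"pics/a3s.png")
E
```

```text
(no output)
```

View pics/a3.png

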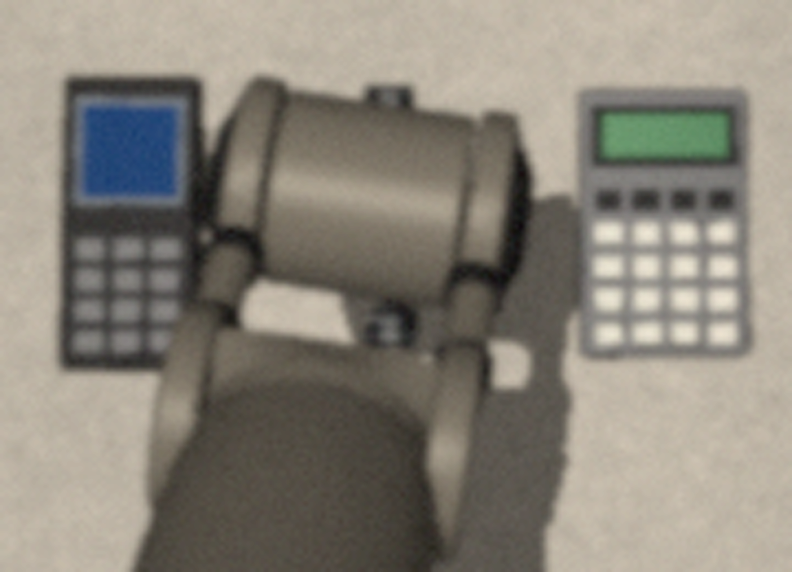

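View pics/a3s.png

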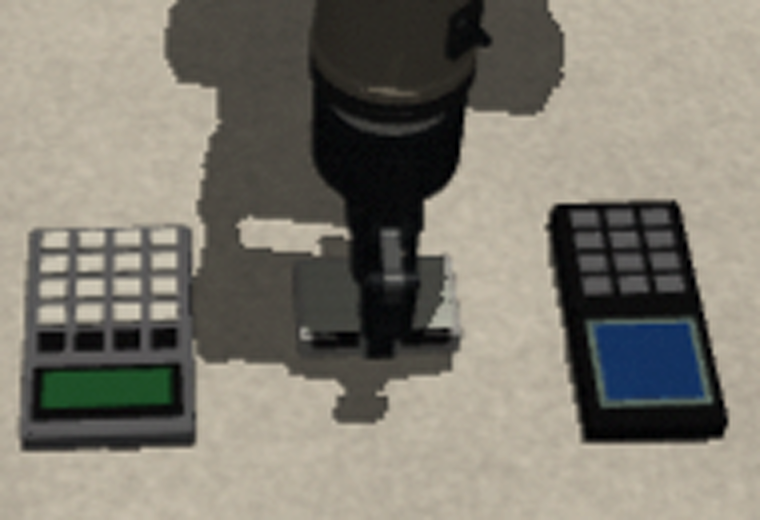

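The tin hangs just above the desk, between the two devices. Lower and release.

Request:
{"method": "jog_arm", "body": {
  "steps": [0,0,-1,0,0,0,0.6,0,0,-1.7,0,0,0,0.6,0,0,-1.7,0,0,0,0.6,0,0,-1.7,0,0,0,0.6,0,0,-1.7,0,0,0,0.1,0,0,-1.7,0,0,0,0,0,0,-1.7,0,0,0,0,0,0,-1.7,0,0,0,0,0,0,2,0,0,0,0,0,0,6,0,0,0,0,0,0,10,0,0,0,0,0,0,10,0,0,0,0]
}}

```text
clock: 5.47
position: [492.4, -8.0, 299.8]
ee_rot: [[1.0, -0.015, 0.013], [-0.015, -1.0, -0.002], [0.013, 0.002, -1.0]]
contact_force: [1.1, -0.3, -0.2]
width: 85.0
```

Request:
{"method": "jog_arm", "body": {
  "steps": [7.6,34.6,1,0,0,29,0,7.6,34.6,1,0,0,29,0,7.6,34.6,1,0,0,29,0,7.6,34.6,1,0,0,29,0,7.6,34.6,1,0,0,29,0,7.6,34.6,1,0,0,29,0,7.6,34.6,1,0,0,29,0,7.6,34.6,1,0,0,29,0,7.6,34.6,1,0,0,29,0,7.6,34.6,1,0,0,29,0,7.6,34.6,1,0,0,29,0,7.6,34.6,1,0,0,29,0]
}}

```text
clock: 6.47
position: [566.3, 337.6, 302.4]
ee_rot: [[0.882, 0.471, -0.001], [0.471, -0.882, -0.001], [-0.001, 0.0, -1.0]]
contact_force: [-0.2, -0.1, 0.3]
width: 85.5
```

```bash
python3 - <<'E'
from m import *
a=snapshot("top");cv2.imwrite("pics/t4.png",a)
b=snapshot("scene");cv2.imwrite("pics/s4.png",b)
crop("top",a,220,230,180,130,4.4,"pics/a4.png")
crop("scene",b,240,130,190,130,4,"pics/a4s.png")
crop("scene",b,400,130,150,150,4,"pics/a4t.png")
print(bot.observe()["position"])
E
```

```text
[566.60108748 336.88933912 302.78425286]
```

View pics/a4.png

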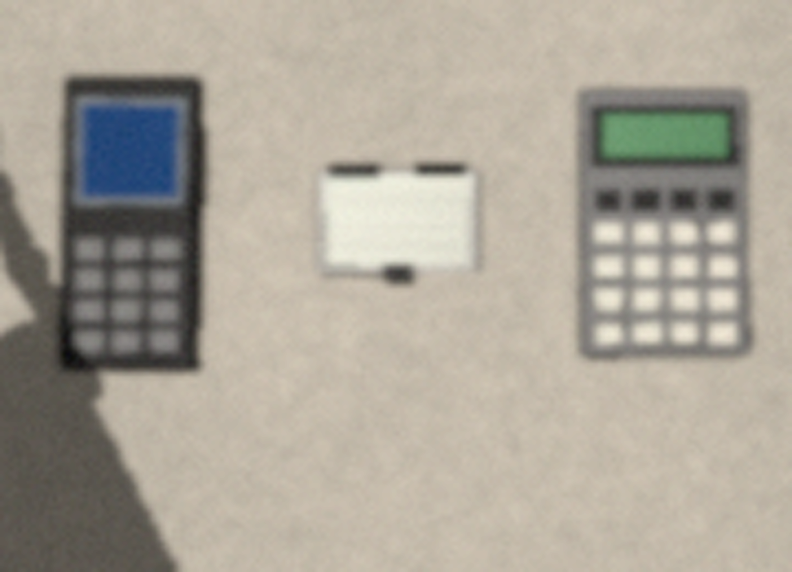

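View pics/a4s.png

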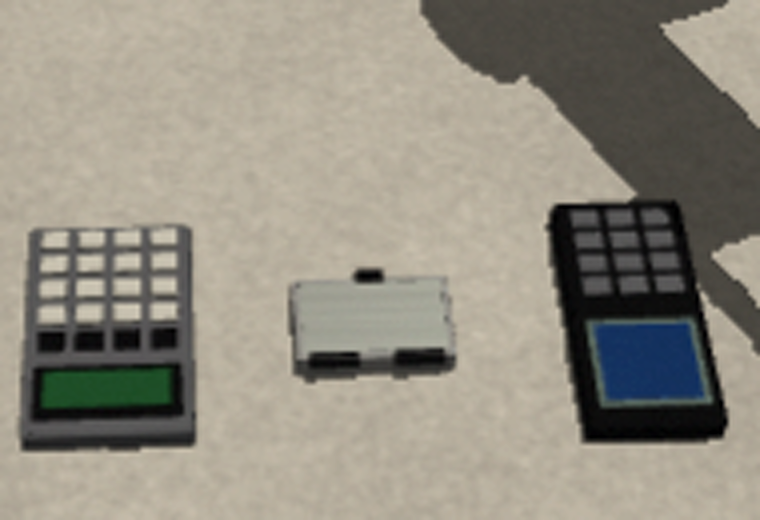

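View pics/a4t.png

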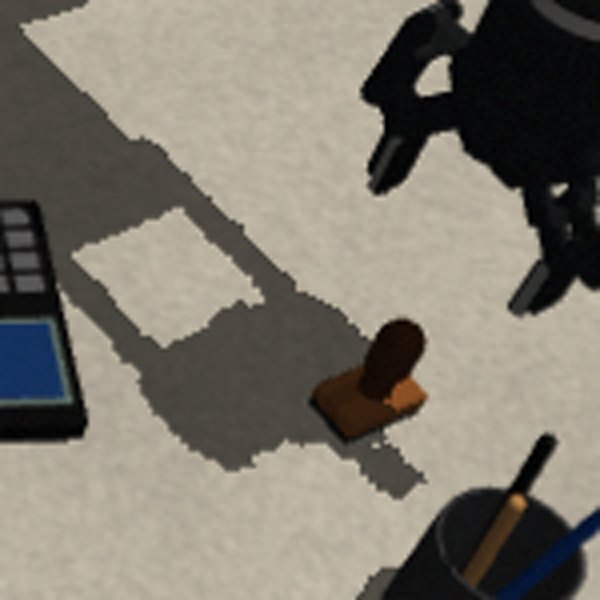

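```bash
python3 - <<'E'
from m import *
f=lambda P:tl(P,220,230,4.4)
print("tin",rect("top",f([(322,270),(321,172),(477,172),(478,269)]),18))
print("term",rect("top",f([(63,368),(66,78),(201,78),(198,368)]),20))
print("calc",rect("top",f([(583,354),(579,90),(747,90),(749,354)]),18))
g=lambda P:tl(P,240,130,4)
print("tin s",rect("scene",g([(291,283),(296,362),(456,360),(447,278)]),18))
print("term s",rect("scene",g([(550,204),(582,434),(725,431),(680,203)]),20))
print("calc s",rect("scene",g([(32,228),(24,440),(196,438),(189,227)]),18))
E
```

```text
tin (array([491.2,  -8.4]), array([[87.7, 54.7]]), 'edge0-1 deg', np.float64(-0.4), array([54.7, 87.5, 54.2, 87.1]))
term (array([493.9, 141.2]), array([[ 76.2, 162. ]]), 'edge0-1 deg', np.float64(-1.0), array([162. ,  76.2, 161.9,  75.3]))
calc (array([ 487.2, -156.7]), array([[ 94.6, 147.5]]), 'edge0-1 deg', np.float64(-0.7), array([147.4,  94.6, 147.5,  92.5]))
tin s (array([496.1,  -7.8]), array([[89.7, 59.2]]), 'edge0-1 deg', np.float64(-1.1), array([56.8, 88.9, 59.2, 89.7]))
term s (array([501.1, 139.9]), array([[ 77.6, 166.3]]), 'edge0-1 deg', np.float64(-2.9), array([166.2,  77.6, 165.2,  77.4]))
calc s (array([ 493.4, -155.3]), array([[ 92. , 154.3]]), 'edge0-1 deg', np.float64(-0.7), array([151.1,  92.1, 150.8,  91.8]))
```

Tin (491,-8) matches the calculator–terminal midpoint (490.5,-7.8) to about 1 mm. Next, lower over the stamp and grip its handle.

Request:
{"method": "jog_arm", "body": {
  "steps": [0,0,-4,0,0,0,0,0,0,-8,0,0,0,0,0,0,-9.7,0,0,0,0,0,0,-9.7,0,0,0,0,0,0,-9.7,0,0,0,0.5,0,0,-9.7,0,0,0,0.9,0,0,-9.7,0,0,0,0.9,0,0,-9.7,0,0,0,0.9,0,0,-9.7,0,0,0,0.9,0,0,-9.7,0,0,0,0.9,0,0,-9.7,0,0,0,0.9,0,0,-9.7,0,0,0,0.9],
  "newtons": 35
}}

```text
clock: 7.57
position: [566.8, 338.4, 207.2]
ee_rot: [[0.882, 0.471, 0.002], [0.471, -0.882, 0.001], [0.002, 0.0, -1.0]]
contact_force: [-0.8, -0.5, 6.6]
width: 23.9
```

```bash
python3 - <<'E'
from m import *
b=snapshot("scene")
crop("scene",b,400,130,150,150,4,"pics/a5.png")
E
```

```text
(no output)
```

View pics/a5.png

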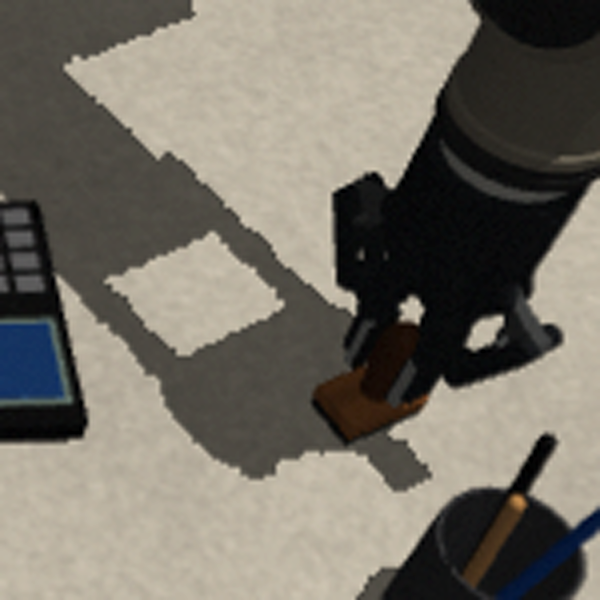

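Handle gripped, stamp upright (crop (390,370)). Carry it over the tin.

Request:
{"method": "jog_arm", "body": {
  "steps": [0,0,3,0,0,0,0.9,0,0,6,0,0,0,0.9,-1,-4,7,0,0,-5,0.9,-7.5,-34.6,7,0,0,-28.5,0.9,-7.5,-34.6,7,0,0,-28.5,0.9,-7.5,-34.6,7,0,0,-28.5,0.9,-7.5,-34.6,7,0,0,-28.5,0.9,-7.5,-34.6,7,0,0,-28.5,0.9,-7.5,-34.6,7,0,0,-28.5,0.9,-7.5,-34.6,7,0,0,-28.5,0.9,-7.5,-34.6,7,0,0,-28.5,0.9,-7.5,-34.6,7,0,0,-28.5,0.9,-7.5,-34.6,7,0,0,-28.5,0.9,-7.5,-34.6,4,0,0,-28.5,0.9,-7.5,-34.6,3,0,0,-28.5,0.9,-7.5,-34.6,3,0,0,-28.5,0.9,-7.5,-34.6,3,0,0,-28.5,0.9,-7.5,-34.6,3,0,0,-28.5,0.9]
}}

```text
clock: 9.12
position: [491.9, -7.1, 236.3]
ee_rot: [[1.0, -0.005, 0.001], [-0.005, -1.0, -0.0], [0.001, 0.0, -1.0]]
contact_force: [-0.2, -0.2, -0.3]
width: 23.4
```

```bash
python3 - <<'E'
from m import *
b=snapshot("scene")
crop("scene",b,260,110,130,130,4.5,"pics/a6.png")
E
```

```text
(no output)
```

View pics/a6.png

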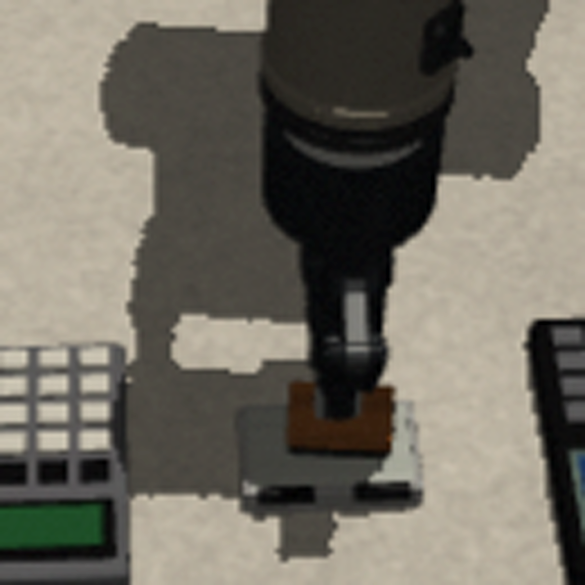

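```bash
python3 - <<'E'
from m import *
f=lambda P:tl(P,260,110,4.5)
q=onto("scene",f([(289,450),(390,455),(290,386),(394,388)]),28);print(q,q[:2].mean(0))
q=onto("scene",f([(289,415),(390,419),(290,386),(394,388)]),46);print(q,q[2:].mean(0))
print(onto("scene",f([(239,406),(243,484),(420,486),(412,405)]),18).mean(0),onto("scene",f([(243,484),(420,486)]),18))
E
```

```text
[[502.77551357 -28.87463439]
 [508.91313469  20.71625177]
 [461.48489263 -24.90531774]
 [465.93131922  27.63693563]] [505.84432413  -4.07919131]
[[495.24935727 -28.82045197]
 [500.71717767  20.31692208]
 [476.75221866 -26.77332643]
 [481.09445241  24.53770753]] [478.92333554  -1.11780945]
[492.60256447  -7.77990567] [[514.89501694 -52.41485969]
 [521.41742106  34.98240906]]
```

The foot sits about 3–4 mm to the +y side of the tin's middle (foot y about -4, tin -8). Correct by -3 mm and set it down.

Request:
{"method": "jog_arm", "body": {
  "steps": [0,-0.3,0,0,0,0,0.9,0,-0.3,-0.6,0,0,0,0.9,0,-0.3,-1.1,0,0,0,0.9,0,-0.3,-1.1,0,0,0,0.9,0,-0.3,-1.1,0,0,0,0.9,0,-0.3,-1.1,0,0,0,0.5,0,-0.3,-1.1,0,0,0,0.1,0,-0.3,-1.1,0,0,0,0,0,-0.3,-1.1,0,0,0,0,0,-0.3,-1.1,0,0,0,0,0,-0.3,2,0,0,0,0,0,-0.3,6,0,0,0,0,0,-0.3,9,0,0,0,0,0,-0.3,9,0,0,0,0]
}}

```text
clock: 10.33
position: [493.0, -10.9, 331.5]
ee_rot: [[1.0, -0.007, 0.011], [-0.006, -1.0, -0.002], [0.011, 0.002, -1.0]]
contact_force: [1.3, -0.7, 0.6]
width: 85.5
```

Request:
{"method": "jog_arm", "body": {
  "steps": [6.8,-33.5,-3,0,0,0,0,6.8,-33.5,-3,0,0,0,0,6.8,-33.5,-3,0,0,0,0,6.8,-33.5,-3,0,0,0,0,6.8,-33.5,-3,0,0,0,0,6.8,-33.5,-3,0,0,0,0,6.8,-33.5,-3,0,0,0,0,6.8,-33.5,-3,0,0,0,0,6.8,-33.5,-3,0,0,0,0,6.8,-33.5,-3,0,0,0,0,6.8,-33.5,-3,0,0,0,0]
}}

```text
clock: 11.25
position: [559.2, -345.7, 294.6]
ee_rot: [[1.0, -0.008, -0.001], [-0.008, -1.0, 0.002], [-0.001, -0.002, -1.0]]
contact_force: [-0.1, 0.5, 0.2]
width: 85.4
```

```bash
python3 - <<'E'
from m import *
a=snapshot("top");b=snapshot("scene")
crop("top",a,220,230,180,130,4.4,"pics/a7.png")
crop("scene",b,260,110,130,130,4.5,"pics/a7s.png")
E
```

```text
(no output)
```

View pics/a7.png

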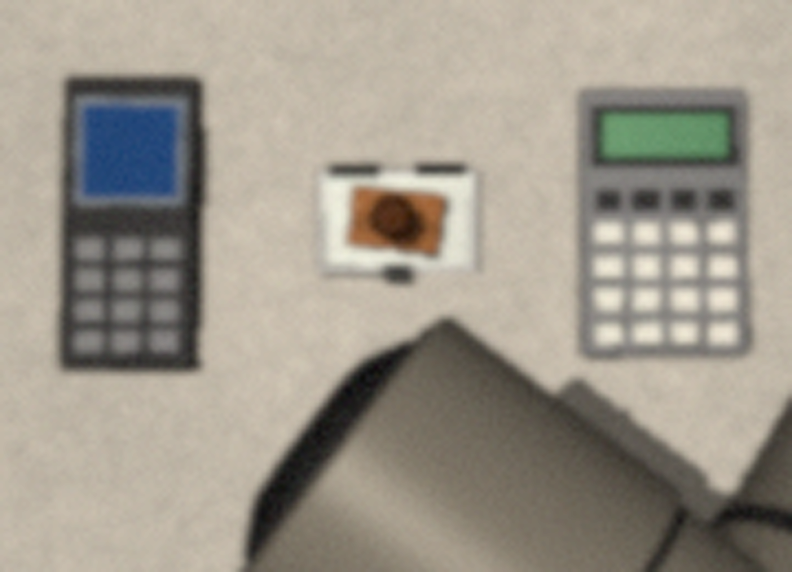

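View pics/a7s.png

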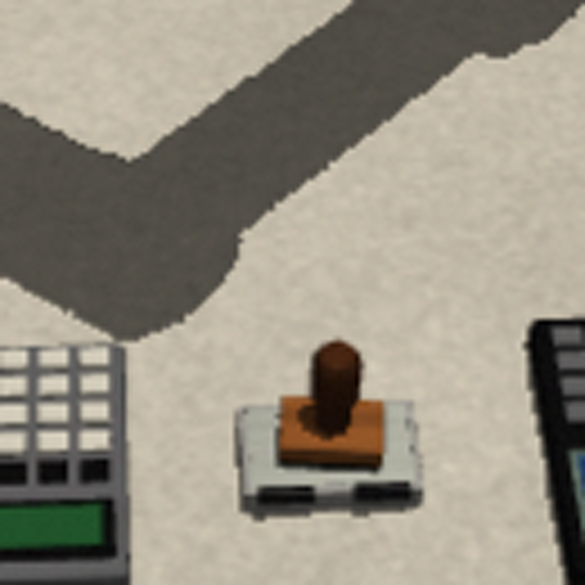

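The stamp stands at the middle of the lid (foot (397,220), lid (399,221) in the crop). Now the pot.

Request:
{"method": "jog_arm", "body": {
  "steps": [0,0,-4,0,0,0,0,0,0,-8,0,0,0,0,0,0,-8,0,0,0,0]
}}

```text
clock: 11.6
position: [557.6, -342.3, 208.5]
ee_rot: [[1.0, -0.005, -0.011], [-0.005, -1.0, 0.009], [-0.011, -0.009, -1.0]]
contact_force: [-1.4, 2.6, -1.0]
width: 85.4
```

```bash
python3 - <<'E'
from m import *
b=snapshot("scene")
crop("scene",b,80,130,170,140,4.2,"pics/a8.png")
E
```

```text
(no output)
```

View pics/a8.png

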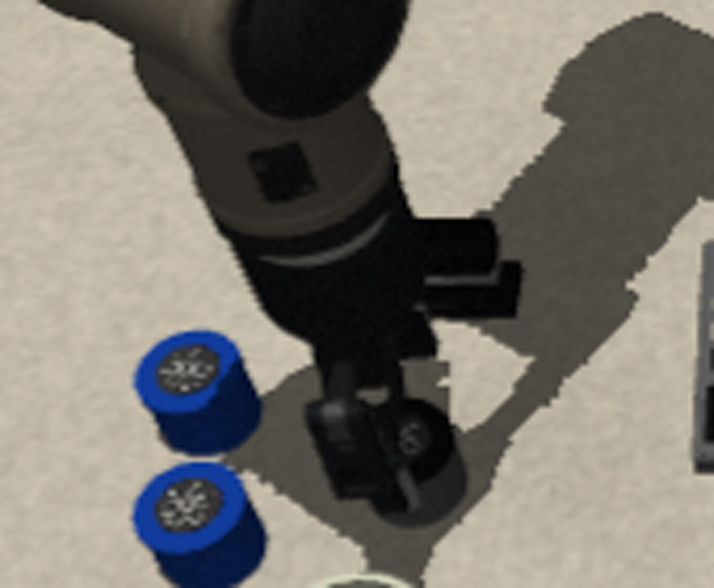

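```bash
python3 - <<'E'
from m import *
P=proj("scene",[(601,-346,50),(601,-346,70),(559,-346,42),(517,-346,50)])
print((P-[80,130]+.5)*4.2)
E
```

```text
[[388.91931788 498.10763454]
 [378.40196855 474.68352615]
 [402.55938495 436.93800509]
 [407.86552512 360.61231613]]
```

The projection agrees with the picture: fingertip at (395,505) and pot top at (405,440) in the crop. Lower and grip.

Request:
{"method": "jog_arm", "body": {
  "steps": [0,0,-2,0,0,0,0,0,0,-4,0,0,0,0,0,0,-4,0,0,0,0,0,0,-4,0,0,0,0.6,0,0,-4,0,0,0,0.6,0,0,-4,0,0,0,0.6,0,0,-4,0,0,0,0.6,0,0,-4,0,0,0,0.6,0,0,-4,0,0,0,0.6,0,0,-4,0,0,0,0.6,0,0,-4,0,0,0,0.6],
  "newtons": 35
}}

```text
clock: 12.57
position: [560.2, -346.0, 178.7]
ee_rot: [[1.0, -0.006, 0.003], [-0.006, -1.0, -0.002], [0.003, 0.002, -1.0]]
contact_force: [-0.8, 1.7, 5.4]
width: 52.3
```

Request:
{"method": "jog_arm", "body": {
  "steps": [0,0,3,0,0,0,0.6,0,0,6,0,0,0,0.6,0,0,8,0,0,0,0.6,1.9,33.6,8,0,0,-90,0.6,1.9,33.6,8,0,0,-90,0.6,1.9,33.6,8,0,0,-90,0.6,1.9,33.6,8,0,0,-90,0.6,1.9,33.6,8,0,0,-90,0.6,1.9,33.6,8,0,0,-90,0.6,1.9,33.6,8,0,0,-90,0.6,1.9,33.6,8,0,0,-90,0.6,1.9,33.6,8,0,0,-90,0.6,1.9,33.6,8,0,0,-90,0.6,1.9,33.6,8,0,0,-90,0.6,1.9,33.6,8,0,0,-90,0.6,1.9,33.6,8,0,0,-90,0.6,1.9,33.6,8,0,0,-90,0.6,1.9,33.6,8,0,0,-90,0.6,1.9,33.6,5,0,0,-90,0.6,1.9,33.6,5,0,0,-90,0.6]
}}

```text
clock: 14.23
position: [577.2, -9.7, 222.8]
ee_rot: [[-0.004, -1.0, -0.005], [-1.0, 0.004, 0.001], [-0.001, 0.005, -1.0]]
contact_force: [-1.6, 0.6, -1.8]
width: 52.2
```

```bash
python3 - <<'E'
from m import *
b=snapshot("scene")
crop("scene",b,240,110,140,140,4.2,"pics/a9.png")
print(bot.observe()["position"])
E
```

```text
[577.5610849   -9.70306502 224.19359932]
```

View pics/a9.png

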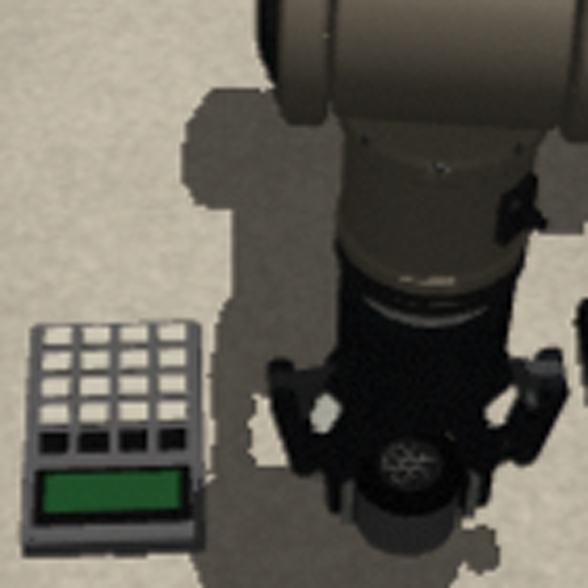

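Pot held level, ahead of the tin's hinge side. Lower and release.

Request:
{"method": "jog_arm", "body": {
  "steps": [0.1,0,-2,0,0,0,0.6,0.1,0,-4,0,0,0,0.6,0.1,0,-4.7,0,0,0,0.6,0.1,0,-4.8,0,0,0,0.6,0.1,0,-4.8,0,0,0,0.6,0.1,0,-4.8,0,0,0,0.3,0.1,0,-4.8,0,0,0,0,0.1,0,-4.8,0,0,0,0,0.1,0,-4.8,0,0,0,0,0.1,0,-4.8,0,0,0,0,0.1,0,0,0,0,0,0,0.1,0,4,0,0,0,0,0.1,0,8,0,0,0,0,0.1,0,8,0,0,0,0]
}}

```text
clock: 15.45
position: [581.3, -9.9, 313.8]
ee_rot: [[-0.006, -1.0, 0.014], [-1.0, 0.006, -0.002], [0.002, -0.014, -1.0]]
contact_force: [0.5, 0.2, 1.4]
width: 85.6
```

Request:
{"method": "jog_arm", "body": {
  "steps": [-14.7,-35.4,0,0,0,88,0,-14.7,-35.4,0,0,0,88,0,-14.7,-35.4,0,0,0,88,0,-14.7,-35.4,0,0,0,88,0,-14.7,-35.4,0,0,0,88,0,-14.7,-35.4,0,0,0,88,0,-14.7,-35.4,0,0,0,88,0,-14.7,-35.4,0,0,0,88,0,-14.7,-35.4,0,0,0,88,0,-14.7,-35.4,0,0,0,88,0,-14.7,-35.4,0,0,0,88,0,-14.7,-35.4,0,0,0,88,0,-14.7,-35.4,0,0,0,88,0,-14.7,-35.4,0,0,0,88,0,-14.7,-35.4,-4,0,0,88,0,-14.7,-35.4,-6,0,0,88,0,-14.7,-35.4,-6,0,0,88,0,-14.7,-35.4,-6,0,0,88,0]
}}

```text
clock: 16.95
position: [432.5, -363.5, 245.2]
ee_rot: [[0.999, -0.043, -0.001], [-0.043, -0.999, 0.002], [-0.001, -0.002, -1.0]]
contact_force: [-0.7, -0.1, 0.9]
width: 85.6
```

```bash
python3 - <<'E'
from m import *
a=snapshot("top");b=snapshot("scene")
cv2.imwrite("pics/t10.png",a)
crop("scene",b,90,100,290,170,2.7,"pics/a10.png")
P=proj("scene",[(474,-364,85),(432,-364,52)]);print((P-[90,100]+.5)*2.7)
crop("top",a,220,190,180,130,4.4,"pics/a10t.png")
E
```

```text
[[207.31582892 243.43331192]
 [223.83345591 231.53557946]]
```

View pics/a10.png

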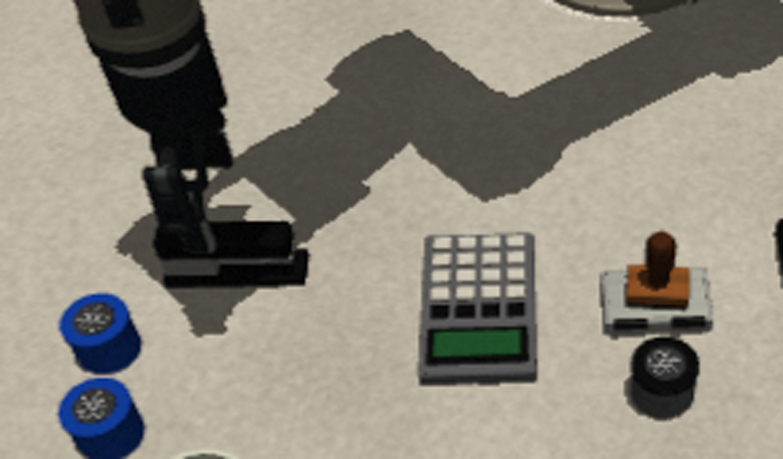

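View pics/a10t.png

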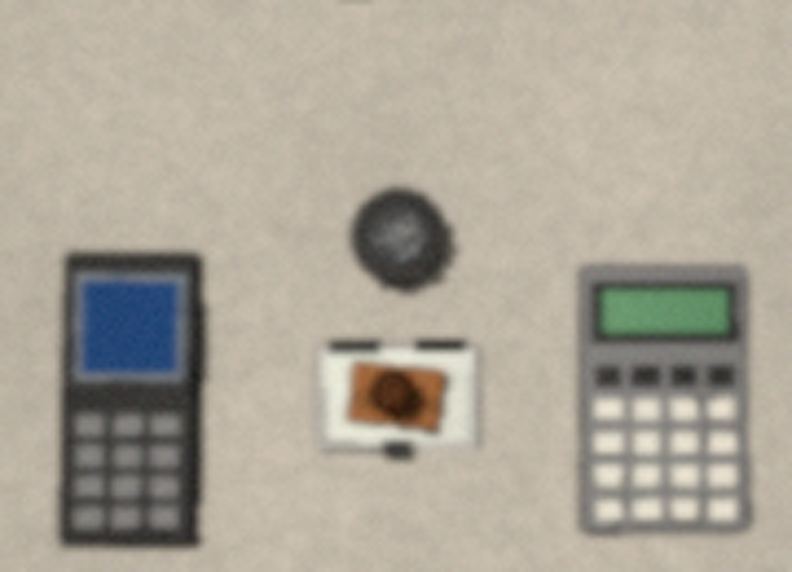

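Pot stands in front of the hinge side (crop (402,238), tin (400,398)), and the stamp is still centred. The fingers straddle the stapler arm, so lower and grip.

Request:
{"method": "jog_arm", "body": {
  "steps": [0,0,-3,0,0,0,0,0,0,-5,0,0,0,0,0,0,-5.1,0,0,0,0,0,0,-5.1,0,0,0,0,0,0,-5.1,0,0,0,0.5,0,0,-5.1,0,0,0,0.9,0,0,-5.1,0,0,0,0.9,0,0,-5.1,0,0,0,0.9,0,0,-5.1,0,0,0,0.9,0,0,-5.1,0,0,0,0.9,0,0,-5.1,0,0,0,0.9,0,0,-5.1,0,0,0,0.9],
  "newtons": 60
}}

```text
clock: 18.05
position: [432.7, -364.0, 195.7]
ee_rot: [[0.999, -0.042, 0.001], [-0.042, -0.999, -0.001], [0.001, 0.001, -1.0]]
contact_force: [-0.6, 1.0, 5.6]
width: 27.0
```

```bash
python3 - <<'E'
from m import *
a=tl([(402,238),(400,398)],220,190,4.4)
print("pot",onto("top",a[:1],42),"tin",onto("top",a[1:],18))
E
```

```text
pot [[578.07019367 -12.49806892]] tin [[490.4714345   -8.68392759]]
```

Request:
{"method": "jog_arm", "body": {
  "steps": [0,0,3,0,0,0,0.9,0,0,6,0,0,0,0.9,1,2,7,0,0,0,0.9,18,20.5,7,0,0,1.5,0.9,18,20.5,7,0,0,1.5,0.9,18,20.5,7,0,0,1.5,0.9,18,20.5,7,0,0,1.5,0.9,18,20.5,7,0,0,1.5,0.9,18,20.5,7,0,0,1.5,0.9,18,20.5,7,0,0,1.5,0.9,18,20.5,7,0,0,1.5,0.9,18,20.5,7,0,0,1.5,0.9,18,20.5,4,0,0,1.5,0.9,18,20.5,3,0,0,1.5,0.9,18,20.5,3,0,0,1.5,0.9,18,20.5,3,0,0,1.5,0.9]
}}

```text
clock: 19.38
position: [611.8, -159.8, 224.2]
ee_rot: [[1.0, -0.017, -0.002], [-0.017, -1.0, 0.001], [-0.002, -0.001, -1.0]]
contact_force: [0.5, 0.1, -0.7]
width: 26.8
```

```bash
python3 - <<'E'
from m import *
a=snapshot("top");b=snapshot("scene")
crop("scene",b,180,130,180,140,4.2,"pics/a11.png")
crop("top",a,300,170,140,150,3.9,"pics/a11t.png")
E
```

```text
(no output)
```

View pics/a11.png

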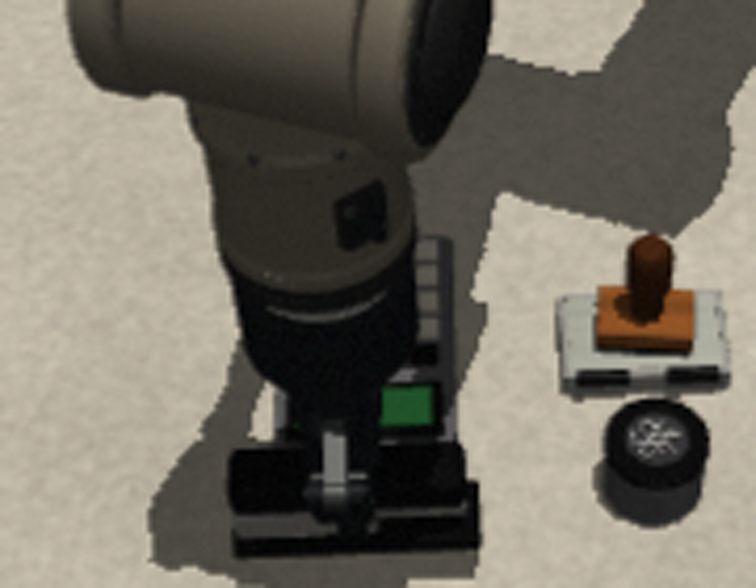

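View pics/a11t.png

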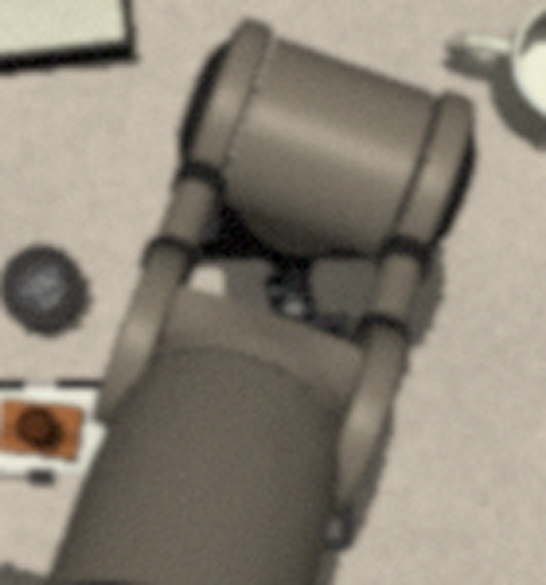

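The stapler is held level behind the display. Lower it, open partly (so the rear finger clears the calculator) and rise.

Request:
{"method": "jog_arm", "body": {
  "steps": [0,0,-1.5,0,0,0,0.9,0,0,-2.5,0,0,0,0.9,0,0,-2.9,0,0,0,0.9,0,0,-2.9,0,0,0,0.9,0,0,-2.9,0,0,0,0.9,0,0,-2.9,0,0,0,0.5,0,0,-2.9,0,0,0,0.5,0,0,-2.9,0,0,0,0.5,0,0,-2.9,0,0,0,0.5,0,0,-2.9,0,0,0,0.5,0,0,1,0,0,0,0.5,0,0,5,0,0,0,0.5,0,0,9,0,0,0,0.5,0,0,12,0,0,0,0.5]
}}

```text
clock: 20.65
position: [612.6, -158.8, 348.4]
ee_rot: [[1.0, -0.015, 0.003], [-0.015, -1.0, -0.001], [0.003, 0.001, -1.0]]
contact_force: [1.3, -0.5, 0.7]
width: 42.8
```

Request:
{"method": "jog_arm", "body": {
  "steps": [-18,-24,4,0,0,0,0.5,-18,-24,4,0,0,0,0.5,-18,-24,4,0,0,0,0.5,-18,-24,4,0,0,0,0.5,-18,-24,4,0,0,0,0.5,-18,-24,4,0,0,0,0.5,-18,-24,4,0,0,0,0.5,-18,-24,4,0,0,0,0.5,-18,-24,4,0,0,0,0.5,-18,-24,4,0,0,0,0.5,-18,-24,4,0,0,0,0.5,-18,-24,4,0,0,0,0.5]
}}

```text
clock: 21.65
position: [433.5, -397.5, 384.5]
ee_rot: [[1.0, -0.013, -0.0], [-0.013, -1.0, 0.001], [-0.0, -0.001, -1.0]]
contact_force: [-0.3, 0.5, 1.1]
width: 42.7
```

```bash
python3 - <<'E'
from m import *
a=snapshot("top");b=snapshot("scene")
cv2.imwrite("pics/t12.png",a);cv2.imwrite("pics/s12.png",b)
crop("scene",b,180,130,250,140,3,"pics/a12.png")
crop("top",a,220,190,180,130,4.4,"pics/a12t.png")
E
```

```text
(no output)
```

View pics/a12.png

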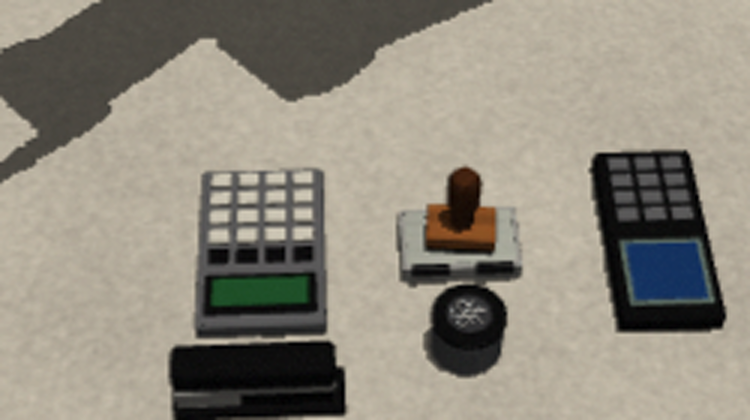

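View pics/a12t.png

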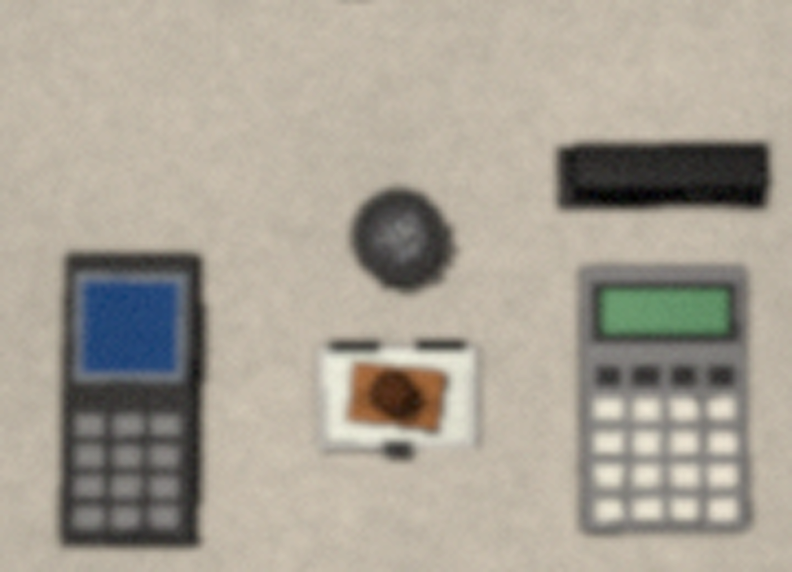

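View pics/s12.png

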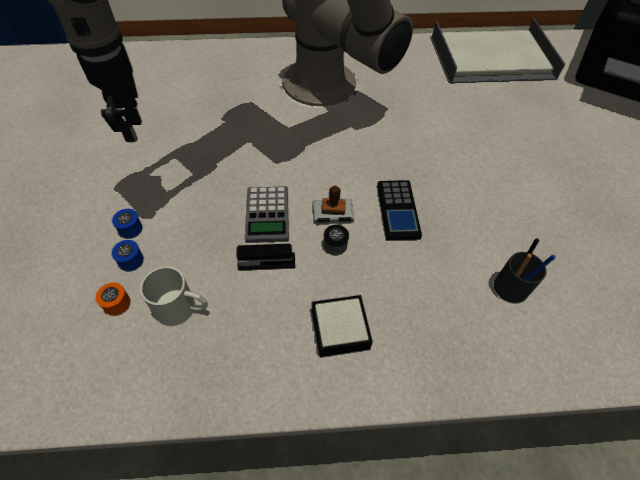

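```bash
python3 - <<'E'
from m import *
f=lambda P:tl(P,220,190,4.4); g=lambda P:tl(P,180,130,3)
calc=onto("top",f([(583,530),(579,267),(747,267),(749,530)]),18).mean(0)
arm=onto("top",f([(574,146),(767,146),(767,203),(574,203)]),48).mean(0)
bl=onto("top",f([(558,148),(558,208)]),10)
be=onto("scene",g([(174,417),(344,413)]),0)
cs=onto("scene",g([(202,170),(196,330),(326,329),(322,170)]),18).mean(0)
print("calc",calc,cs,"arm",arm,"base end",bl,"scene rear edge",be)
c=np.radians(-1);R=np.array([[np.cos(c),-np.sin(c)],[np.sin(c),np.cos(c)]])
print("rel top",(arm-calc)@R,"rel scene base", (be.mean(0)-[18,0]-cs)@R)
tin=onto("top",f([(322,446),(321,348),(477,348),(478,445)]),18).mean(0)
st=onto("top",f([(348,424),(356,364),(446,372),(438,431)]),36).mean(0)
pot=onto("top",f([(401,239)]),41)[0]
hs=onto("scene",g([(465,182)]),83)
ts=onto("scene",g([(398,212),(405,273),(522,268),(515,210)]),18).mean(0)
print("tin",tin,"stamp-tin",st-tin,hs-ts,"pot-tin",(pot-tin)@R)
b0=cv2.imread("pics/scene0.png").astype(int);b1=cv2.imread("pics/s12.png").astype(int)
for n,(x,y,w,h) in dict(mug=(140,265,70,62),note=(305,290,70,70),pen=(488,235,70,70)).items():
    print(n,abs(b0-b1)[y:y+h,x:x+w].mean())
o=bot.observe();print(o["clock"],o["contact_force"],abs(o["qvel"]).max())
E
```

```text
calc [ 486.9055597  -156.66978225] [ 493.24528871 -156.05896495] arm [ 609.11236432 -161.82857106] base end [[ 630.30027704 -101.15395179]
 [ 596.00222668 -100.21084595]] scene rear edge [[ 627.28113447 -219.59827519]
 [ 631.38674742 -101.00650867]]
rel top [122.27822521  -3.02520027] rel scene base [118.14472477  -2.18184953]
tin [491.22110953  -8.40820095] stamp-tin [-1.09974754  0.72687291] [[-1.09152539  0.46305917]] pot-tin [86.4486605  -1.98167254]
mug 6.885560675883257
note 7.41687074829932
pen 6.618367346938776
21.75 [-0.29982468  0.00931752 -0.57442414] 0.005862311312798555
```

```bash
python3 - <<'E'
from m import *
b0=cv2.imread("pics/scene0.png").astype(int);b1=cv2.imread("pics/s12.png").astype(int)
print("bare desk diff",abs(b0-b1)[330:390,400:470].mean())
print(bot.sign_off())
E
```

```text
bare desk diff 8.64
the job is handed in; nothing more can be done
None
```

I laid out the desk as asked and handed the job in at about 22 s of the 106 s limit. My last picture measurements put every item within the judged limits.

| Item | Measured at the end | Allowed |
|---|---|---|
| Tin | about 1 mm from the calculator–terminal midpoint, flat | 13 mm along, 15 mm across |
| Stamp | about 1 mm from the middle of the lid, upright | 12 mm |
| Pot | 86 mm ahead of the tin's middle (gap about 3 cm), 2 mm sideways | 72 to 102 mm, 15 mm sideways |
| Stapler | 122 mm behind the calculator's middle by the top view and 118 mm by the scene view, 2 to 3 mm sideways, parallel within about 1° | 109 to 139 mm, 15 mm sideways, 0.25 rad |

- **Camera disagreement:** the two cameras differ by about 4 to 6 mm in x. Positions of one item relative to another, which is what the judging uses, agree much better.
- **Bystanders:** the mug, note box and pen cup show no more difference between the first and last pictures than bare desk does, so they were not moved.
- **Robot:** the gripper was clear of everything and the arm at rest when I handed in.

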